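# Put the tape measure away in the push-to-open cubby

### The job

Push the sloping door of the small grey cubby in near its top so that its spring catch pops it ajar, then swing the door all the way down until it lies flat. Then set the tape measure down inside on the cubby's floor, standing upright as it stands now (set it down, do not drop it), and leave the door down. Leave the other things where they are.

Things in the scene. Friction and masses are not known exactly. Their poses are not given: they have to be found in the camera images.
- cubby: fixed grey steel cubby, 185 deep (x) x 202 wide (y) x 150 high. Origin on the table, mid-width, 105 behind the front sill, 80 ahead of the back; x points front to back, y to the left seen from the front. The roof (top at z 150) covers only x +15 to +80; from there the door slopes down at 45 degrees to the sill, 28 high. A hex key set lies on the roof.
- cubby_floor (a point): point on the cubby's floor (6 above the table), mid-width, 50 ahead of the cubby origin: under the opening that the door leaves, a good spot for the tape measure. Cubby axes. Inside walls at x -49 and +124, y -95 and +95 of this point; catch and spring ejector at the side walls leave y -75 to +75 free.
- door (a joint): door angle, rad: 0 shut and latched, to -0.04 pushed in (hard stop), about 0.6 popped ajar, 0.79 vertical, 2.36 flat out to the front (stop). Pushing to -0.022 (3.5 mm at the pad, 3 to 8 N) frees the catch; after withdrawing, the ejector lifts the door ajar in about 1 s and it rests there. Pulling does not free it. From vertical it falls open by itself, damped, in 1 to 2 s.
- door_hinge (a point): middle of the door's hinge axis (along cubby y): 105 ahead of the cubby origin, 30 above the table. Door panel 186 wide, 10 thick, free edge 168 from the hinge; no handle.
- door_pad (a point): centre of the round push mark, 24 across, on the door's outer face, 150 from the hinge, mid-width. When shut it is straight above the cubby origin, 136 above the table; pressing straight down works. Moves with the door; its x points from hinge to free edge, its z outwards.
- door_edge (a point): middle of the door's free edge. Ajar, it stands some 70 ahead of the roof's front edge, 195 above the table: a finger put down in this gap and drawn to the front (1 to 3 N) swings the door. A small catch tooth stands 22 off the inner face near the left end (y +66 to +81 mm), so keep to the middle.
- tape_centre (a point): centre of the pocket tape measure (square yellow case, round dark-rimmed mark), standing on the table left or right of the cubby; half-way up, 31 above its underside. Case 40 thick along its own x (grasp across this), 62 along its y (blade tip sticks out 10 more at +y), 62 high along z; 0.26 kg.
- tape_measure: the same tape measure; origin at its underside, 5 towards -y of its centre.
- hold_weight: bystander: cast iron weight with a loop on top, 35x55x71, beside the cubby on the other side from the tape measure.
- hex_keys: bystander: set of hex keys in a small holder, 40x88x12, lying on the cubby's roof.
- white_bottle: bystander: small white bottle, 48 across, 118 high, at the back left.
- pen_cup: bystander: card tube cup with pens, 83 across, 182 high, at the left.
- tape_roll: bystander: roll of marking tape, 91 across, 24 high, at the back right.
- driver: bystander: screwdriver, 223 long, at the front right.
- try_square: bystander: small engineer's square, 80x107x18, at the front left.
Mind the look-alikes: they are no part of the job. There is more than one size of the tape_measure; the job needs the largest.

How it is judged:
On the way, in this order (a step that is already met when the one before it is completed fails the run):
1. the door is pushed in past the catch's release point (value of joint door below -0.015 rad).
2. the catch has popped the door ajar (value of joint door above 0.4 rad).
3. the door lies flat (value of joint door above 2.2 rad), for 0.2 s.
At the end, for the whole second after the job is handed in: the door lies flat (over 2.2 rad open) and the tape measure stands upright (within 0.2 rad) at rest on the cubby's floor, inside its walls (centre 24 to 38 mm above the floor) (value of joint door above 2.2 rad and x of tape_centre in the frame of cubby_floor between -0.05 and 0.12 m and y of tape_centre in the frame of cubby_floor between -0.095 and 0.095 m and z of tape_centre in the frame of cubby_floor between 0.024 and 0.038 m and angle between tape_centre's own z axis and vertical below 0.2 rad and linear speed of tape_measure below 0.02 m/s); the robot touches nothing.
It fails at once if the tape measure falls freely (faster than 0.7 m/s and not held) (linear speed of tape_measure above 0.7 m/s and contact force between the fingers and tape_measure below 0.05 N).
It fails at once if another thing is moved by more than 40 mm (distance of any of hold_weight, hex_keys, white_bottle, pen_cup, tape_roll, driver, try_square from where it was at the start of the episode above 0.04 m).
It also fails if it takes over 64 s, if anything falls off the work surface, if the arm or the gripper's body presses on something with over 40 N, if the wrist force passes 120 N, or if a joint passes its speed limit or range.

### The arm

A 6-joint arm with a two-finger parallel gripper is mounted at the origin on the work surface; the furniture and walls round the work are solid. World frame = base frame: x ahead of the robot, y to its left, z up, the work surface at z = 0. Lengths are in m, angles in rad, forces in N, time in s.
With the tool pointing down it reaches from about 0.375 to 0.975 m from the base axis. Payload 3.8 kg.
Tool frame: the origin (TCP) lies midway between the tips of the shut fingers; the grasp point (between the pads) lies robot.hold_point_z behind it (robot.hold_point_z is the distance from the TCP to the grasp point, in m); x points along the fingers, z is the direction in which the jaws open and shut, and the axes are right-handed (so a half turn about x gives the same grasp; the last joint's range is limited). The gripper opens to 85 mm and grips with 20 to 120 N. Pads are 22 mm wide; open, the fingers measure 114 mm over their backs; the gripper's body (76 mm by 85 mm) begins 54 mm behind the grasp point. The pads swing forward as they close: fully open they stand 13 mm farther back than shut.
Start: joints at [-1.328, 0.264, 1.604, -0, 1.274, -0.037], TCP at [0.186, -0.649, 0.194] pointing down, gripper open.
Joint ranges: [-2.63, 2.63], [-0.94, 2.18], [0.31, 2.57], [-1.31, 4.45], [0, 2.66], [-2.55, 2.55]. Speed limits (rad/s): [2.57, 2.57, 3.14, 3.14, 3.14, 3.14].

### API

Orientations are given as a rotation vector (axis times angle).
In Python, from station import robot gives the robot as it stands.
- The arm moves only by the shell command python3 -m handwheel 'ROWS'. ROWS is JSON, a list of rows, each an object with "hand": the opening, from 0 (shut) to 1 (fully open); "linear": the shift along the tool's x, y, z in cm, a list of three; "dr": the turn, a rotation vector about the tool's x, y, z in degrees, a list of three. In form: [{"hand": hand, "linear": [tx, ty, tz], "dr": [rx, ry, rz]}, ...]. A call has 1 to 10 rows; each row is the pose to reach, as a shift and turn from the pose measured when the call began, along the tool's axes at that moment; what a row does not reach only later rows make up. A row lasts 1/10 s, in which the tool goes at most 50 mm and 8.59 degrees, less where a joint would pass 70% of its speed; a pose out of reach is approached as far as the arm can. A call with a gripper value outside its range is refused whole. The fingers move at their own pace and stop on an object; the grip force is fixed at half the most. Time passes only in rows, so rows that repeat a pose let the fingers close. It gives the time, the measured TCP pose, the force and the opening at its end, in the units of the state.
- robot.get_state(): the state, without advancing time (a new reading comes with each control period).
- robot.snapshot(name): name is "side" or "top"; returns the picture (480x640x3 uint8, red, green, blue); there is no depth.
- robot.camera_params(name): a dict with "camera_matrix" (3x3 intrinsics, pixels), "R" (3x3) and "t" (3): a world point X has camera coordinates R X + t. Camera axes: x right, y down, z forward; pixel columns grow to the right and rows downward; lengths in m; the calibration is good to about 2 mm. A picture is of the moment at which its call begins. camera_params takes no time and is no camera call.
- robot.close_job(): hands the job in, once; it reports no verdict.
The state is a dict: "t": time; "q": joint angles; "joint_vel": joint speeds; "effort": joint torques, N m; "tcp_pos": TCP position; "orientation": TCP orientation; "contact_force": force on the tool from outside, world axes, zero at the start; "ft_torque": the same for the moment, N m; "grip_width": opening from 0.0 (shut) to 1.0 (fully open).
Only numpy, scipy, OpenCV 4.12 (cv2) and the standard library are available. Lean on these libraries where they do the work, as an engineer would, in place of code of your own. Each camera call takes 0.05 s, during which the arm holds its last target.

## Working session

There is one attempt and no reset: what is moved stays moved. The work goes in short steps, Python scripts to look and compute and a shell command to move; the robot and the scene stay as the last step left them, time stands still between calls to the robot, and variables do not carry over. Pictures are saved under pics/ and viewed, and the job is handed in when it is done.

```bash
ls; mkdir -p pics; python3 - <<'E'
from station import robot
import cv2
print(robot.get_state(), robot.hold_point_z)
for n in("side","top"):
    cv2.imwrite(f"pics/{n}0.png",robot.snapshot(n)[:,:,::-1]); print(n,robot.camera_params(n))
E
```

```text
pics
{'t': 0.0, 'q': array([-1.32786700e+00,  2.64765016e-01,  1.60537429e+00,  3.83324447e-06,
        1.27367946e+00, -3.69044990e-02]), 'joint_vel': array([-0.00180667, -0.00023986,  0.0002348 , -0.00013675,  0.00131151,
       -0.00042147]), 'effort': array([-7.82876632e-04, -5.15115416e+01, -3.67317009e+01,  9.61583964e-06,
        1.31634559e-02,  8.06841911e-06]), 'tcp_pos': array([ 0.18623443, -0.64795956,  0.19225396]), 'orientation': array([ 1.00205143,  1.33045119, -0.99971099]), 'contact_force': array([ 0.28303305, -0.07244753,  0.27210011]), 'ft_torque': array([0.01134405, 0.04566767, 0.04337747]), 'grip_width': 1.0021718194569456} 0.0187
side {'camera_matrix': array([[506.49891958,   0.        , 324.17117123],
       [  0.        , 506.49891958, 247.70085244],
       [  0.        ,   0.        ,   1.        ]]), 'R': array([[-0.87575013, -0.48267389,  0.0093611 ],
       [-0.25129784,  0.43921998, -0.86251679],
       [ 0.41220275, -0.75770161, -0.50594186]]), 't': array([0.42653033, 0.20882905, 1.2123715 ])}
top {'camera_matrix': array([[528.69233692,   0.        , 319.93649017],
       [  0.        , 528.69233692, 238.68630763],
       [  0.        ,   0.        ,   1.        ]]), 'R': array([[-0.00375282, -0.99990843, -0.01300163],
       [-0.99246454,  0.00531664, -0.12241678],
       [ 0.1224747 ,  0.01244424, -0.99239362]]), 't': array([0.02518252, 0.4921372 , 1.56441431])}
```

View pics/side0.png

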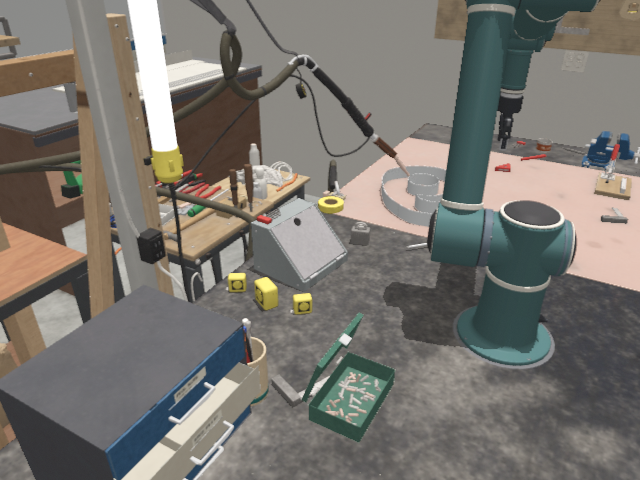

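View pics/top0.png

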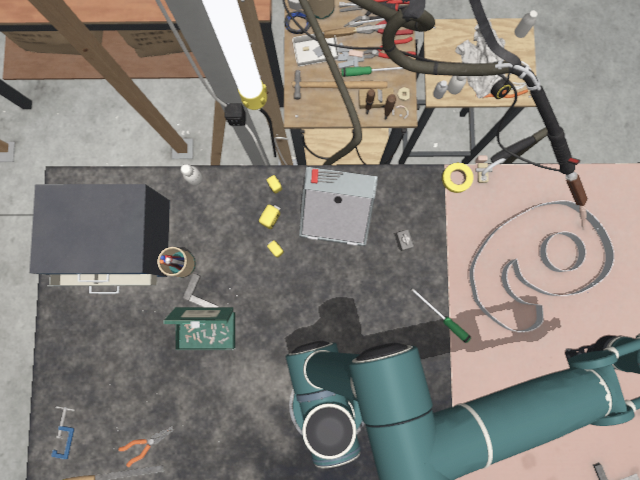

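The side view shows the cubby at about (298,243) and three yellow tapes, the biggest in the middle at (265,293). In the top view the cubby is at (339,207) and the large tape at (270,216). I'll zoom in next.

```bash
python3 - <<'E'
import cv2
a=cv2.imread("pics/top0.png")[160:260,240:420]; cv2.imwrite("pics/topz.png",cv2.resize(a,None,fx=4.4,fy=4.4,interpolation=cv2.INTER_CUBIC))
a=cv2.imread("pics/side0.png")[190:320,215:375]; cv2.imwrite("pics/sidez.png",cv2.resize(a,None,fx=4.5,fy=4.5,interpolation=cv2.INTER_CUBIC))
E
```

```text
(no output)
```

View pics/topz.png

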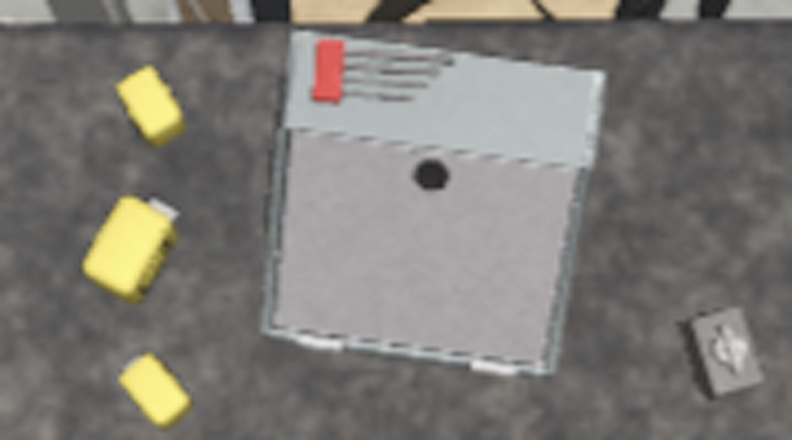

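View pics/sidez.png

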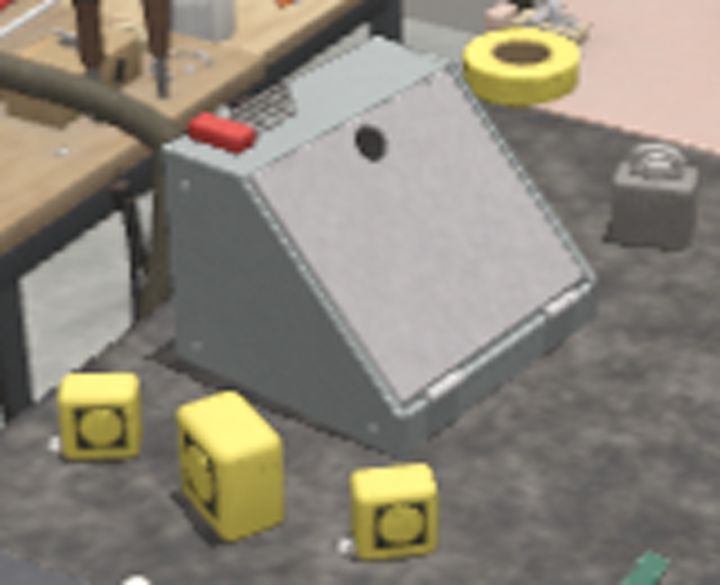

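```bash
cat > h.py <<'E'
import numpy as np, cv2
from scipy.optimize import least_squares, minimize
from station import robot
P={n:robot.camera_params(n) for n in("side","top")}
def proj(n,X):
    p=P[n]; c=np.atleast_2d(X)@p["R"].T+p["t"]; u=c@p["camera_matrix"].T; return u[:,:2]/u[:,2:]
def ray(n,px,z):
    p=P[n]; d=p["R"].T@np.linalg.solve(p["camera_matrix"],[px[0],px[1],1]); C=-p["R"].T@p["t"]; return C+d*(z-C[2])/d[2]
def place(q,X):
    c,s=np.cos(q[2]),np.sin(q[2]); X=np.atleast_2d(X); return np.c_[q[0]+c*X[:,0]-s*X[:,1],q[1]+s*X[:,0]+c*X[:,1],X[:,2]]
E
cat > fit.py <<'E'
from h import *
M=np.array([[80,101,150],[80,-101,150],[15,101,150],[15,-101,150],[-105,101,28],[-105,-101,28],[0,0,136]])/1e3
t=np.array([[292,32],[605,72],[285,127],[590,165],[262,335],[553,373],[432,175]])/4.4+[240,160]
s=np.array([[165,150],[380,38],[245,178],[448,68],[402,410],[595,280],[371,143]])/4.5+[215,190]
f=lambda q:np.r_[(proj("top",place(q,M))-t).ravel(),(proj("side",place(q,M))-s).ravel()]
r=least_squares(f,[.5,-.05,0],loss="soft_l1"); q=r.x; print("cubby",q,np.degrees(q[2])); print(f(q).reshape(-1,2).round(1).tolist())
for n,px in(("top",t[6]),("side",s[6])): print(n,"pad",ray(n,px,.136), place(q,[0,0,.136]))
B=np.array([[a,b,c] for a in(-20,20) for b in(-31,31) for c in(0,62)])/1e3
ms={}
for n,roi in(("top",(195,255,195,235)),("side",(250,282,275,315))):
    im=cv2.imread(f"pics/{n}0.png"); h=cv2.cvtColor(im,cv2.COLOR_BGR2HSV)
    m=cv2.inRange(h,(20,110,60),(35,255,255)); k=np.zeros_like(m)
    x0,x1,y0,y1=(255,284,200,231) if n=="top" else (252,281,273,313)
    k[y0:y1,x0:x1]=m[y0:y1,x0:x1]
    nn,l,st,_=cv2.connectedComponentsWithStats(k); i=1+st[1:,4].argmax(); print(n,st[i])
    pts=cv2.findNonZero((l==i).astype(np.uint8)); hl=cv2.convexHull(pts); o=np.zeros_like(m); cv2.fillConvexPoly(o,hl,1); ms[n]=cv2.resize(o,None,fx=4,fy=4,interpolation=cv2.INTER_NEAREST)
def iou(q):
    e=0
    for n in ms:
        o=np.zeros_like(ms[n]); cv2.fillConvexPoly(o,cv2.convexHull(((proj(n,place(q,B))+.5)*4).astype(np.int32)),1)
        e+=1-(o&ms[n]).sum()/(o|ms[n]).sum()
    return e
c=ray("top",(269.5,216),.045)
best=None
for y in np.radians([-60,-45,-30,-15]):
    r=minimize(iou,[c[0],c[1],y],method="Nelder-Mead",options=dict(initial_simplex=[[c[0],c[1],y],[c[0]+.02,c[1],y],[c[0],c[1]+.02,y],[c[0],c[1],y+.2]]))
    if best is None or r.fun<best.fun: best=r
print("tape centre",best.x,np.degrees(best.x[2]),best.fun)
for n,(x,y,w,hh) in(("top",(240,160,180,100)),("side",(215,190,160,130))):
    im=cv2.imread(f"pics/{n}0.png"); im=cv2.resize(im[y:y+hh,x:x+w],None,fx=4.4,fy=4.4,interpolation=cv2.INTER_CUBIC)
    D=lambda X,col:[cv2.circle(im,tuple(((p-[x,y]+.5)*4.4).astype(int).tolist()),3,col,-1) for p in proj(n,X)]
    D(place(q,M),(0,0,255)); D(place(best.x,B),(255,0,0)); D(place(best.x,[0,.041,.006]),(0,255,0))
    cv2.imwrite(f"pics/ov_{n}.png",im)
E
python3 fit.py
```

```text
cubby [ 0.5904107  -0.03094952 -0.13855079] -7.938375768633122
[[0.4, -0.6], [0.0, -0.6], [-1.2, 0.1], [0.6, 0.7], [0.3, 0.1], [0.6, 0.3], [0.1, -0.0], [-0.7, -0.3], [-1.3, -0.1], [-0.7, 0.5], [0.8, -1.0], [0.3, 2.7], [0.6, 0.5], [0.0, 0.6]]
top pad [ 0.5902792  -0.03061616  0.136     ] [[ 0.5904107  -0.03094952  0.136     ]]
side pad [ 0.59248513 -0.03412434  0.136     ] [[ 0.5904107  -0.03094952  0.136     ]]
top [259 205  21  24 289]
side [254 277  24  33 604]
tape centre [0.56152137 0.17560727 1.00252325] 57.440350857438446 0.22429819611665858
```

View pics/ov_top.png

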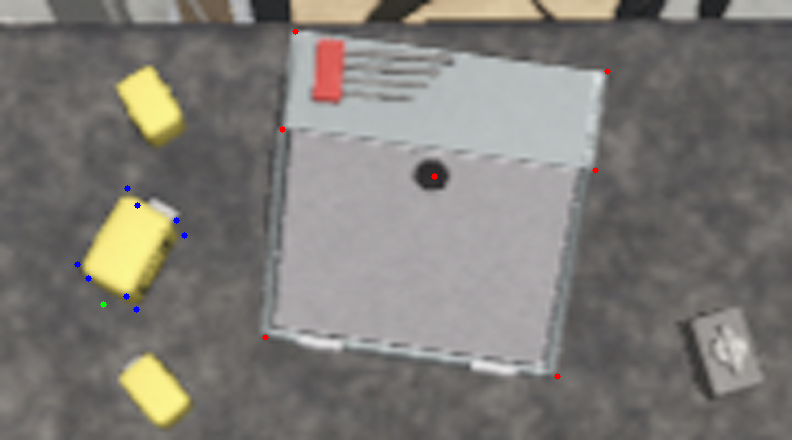

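View pics/ov_side.png

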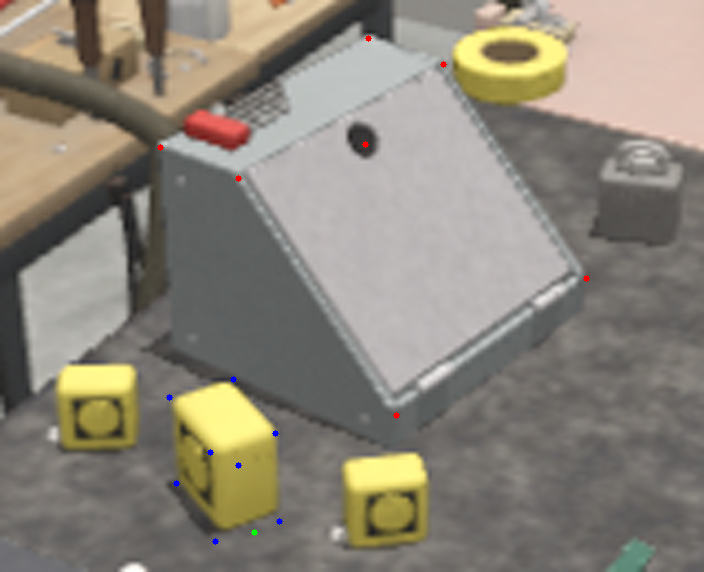

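```bash
cat > go.py <<'E'
import sys
from h import *
from scipy.spatial.transform import Rotation as R
C=[0.5904,-0.0309,-0.1386]
def plan(p,yaw):
    "tool x down; tool z (jaws) at world angle yaw (mod pi)"
    s=robot.get_state(); R0=R.from_rotvec(s["orientation"]); out=[]
    for y in(yaw,yaw+np.pi):
        z=np.array([np.cos(y),np.sin(y),0]); x=np.array([0,0,-1.]); T=R.from_matrix(np.c_[x,np.cross(z,x),z])
        out.append((R0.inv()*T).as_rotvec(degrees=True))
    print("t",round(s["t"],2),"tcp",s["tcp_pos"].round(4),"jaw",np.degrees(np.arctan2(*R0.as_matrix()[[1,0],2])).round(1),"tilt x",R0.as_matrix()[:,0].round(3),"q",s["q"].round(2),"F",s["contact_force"].round(1),"g",round(s["grip_width"],3))
    print("linear",(R0.inv().apply(np.array(p)-s["tcp_pos"])*100).round(2),"dr",[o.round(1) for o in out])
if __name__=="__main__":
    a=[float(v) for v in sys.argv[2:]]
    if sys.argv[1]=="c": p=place(C,np.array(a[:3])/1e3)[0]; yaw=C[2]+np.radians(a[3])
    else: p=np.array(a[:3])/1e3; yaw=np.radians(a[3])
    print("goal",p.round(4)); plan(p,yaw)
E
python3 go.py c 0 0 200 90
python3 - <<'E'
from h import *
# triangulate lamp end
def tri(a,b):
    A=[]
    for n,px in(("side",a),("top",b)):
        p=P[n];M=p["camera_matrix"]@np.c_[p["R"],p["t"]];A+=[px[0]*M[2]-M[0],px[1]*M[2]-M[1]]
    v=np.linalg.svd(np.array(A))[2][-1];return v[:3]/v[3]
print("lamp end",tri((168,165),(253,97)),"torch",tri((408,177),(585,225)),"hose box",tri((150,245),(235,113)), "hose low",tri((265,217),(317,160)))
E
```

```text
goal [ 0.5904 -0.0309  0.2   ]
t 0.1 tcp [ 0.1862 -0.648   0.1924] jaw -74.0 tilt x [-0.     0.002 -1.   ] q [-1.33  0.26  1.61  0.    1.27 -0.04] F [-0.4  1.2 -0.5] g 0.999
linear [ -0.66  55.89 -48.15] dr [array([-156. ,   -0. ,   -0.2]), array([24. , -0.1,  0. ])]
lamp end [0.81910197 0.18879538 0.33304853] torch [ 0.5338359  -0.78113862  0.01496391] hose box [0.84767252 0.26670628 0.13887998] hose low [0.68549832 0.020524   0.15613734]
```

```bash
python3 -m handwheel '[{"hand":0,"linear":[-6,5,-4],"dr":[-8,0,0]},{"hand":0,"linear":[-6,10,-8],"dr":[-16,0,0]},{"hand":0,"linear":[-6,14,-12],"dr":[-24,0,0]},{"hand":0,"linear":[-6,18,-15],"dr":[-32,0,0]},{"hand":0,"linear":[-6,21,-18],"dr":[-40,0,0]},{"hand":0,"linear":[-6,25,-21],"dr":[-48,0,0]},{"hand":0,"linear":[-6,28,-24],"dr":[-56,0,0]},{"hand":0,"linear":[-6,32,-27],"dr":[-64,0,0]},{"hand":0,"linear":[-6,36,-30],"dr":[-72,0,0]},{"hand":0,"linear":[-6,39,-33],"dr":[-80,0,0]}]'; python3 go.py c 0 0 210 90
```

```text
t: 1.1
tcp_pos: [0.4563, -0.2441, 0.2527]
orientation: [-0.085, 1.569, 0.089]
contact_force: [0.7, -0.4, 0.0]
grip_width: -0.0
goal [ 0.5904 -0.0309  0.21  ]
t 1.1 tcp [ 0.4563 -0.2441  0.2527] jaw 6.4 tilt x [-0.     0.002 -1.   ] q [-0.54 -0.07  1.86  0.    1.35 -0.65] F [ 0.7 -0.4  0. ] g -0.0
linear [ 4.31 19.7  15.69] dr [array([-75.7,   0.1,  -0.1]), array([ 1.043e+02, -1.000e-01, -1.000e-01])]
```

```bash
python3 -m handwheel '[{"hand":0,"linear":[1,4,3],"dr":[-8,0,0]},{"hand":0,"linear":[2,7,5.5],"dr":[-16,0,0]},{"hand":0,"linear":[3,10,8],"dr":[-24,0,0]},{"hand":0,"linear":[4,13,10],"dr":[-32,0,0]},{"hand":0,"linear":[4.3,15,12],"dr":[-40,0,0]},{"hand":0,"linear":[4.3,17,13.5],"dr":[-48,0,0]},{"hand":0,"linear":[4.3,18.5,14.7],"dr":[-56,0,0]},{"hand":0,"linear":[4.3,19.7,15.7],"dr":[-64,0,0]},{"hand":0,"linear":[4.3,19.7,15.7],"dr":[-72,0,0]},{"hand":0,"linear":[4.3,19.7,15.7],"dr":[-75.7,0,0]}]'; python3 go.py c 0 0 140 90
python3 - <<'E'
from h import *
for n in("side","top"): cv2.imwrite(f"pics/{n}1.png",cv2.resize(robot.snapshot(n)[130:330,200:440,::-1],None,fx=3,fy=3))
E
```

```text
t: 2.1
tcp_pos: [0.5904, -0.0301, 0.2093]
orientation: [-1.108, 1.269, 1.113]
contact_force: [-0.3, -0.9, -0.4]
grip_width: 0.003
goal [ 0.5904 -0.0309  0.14  ]
t 2.1 tcp [ 0.5904 -0.0301  0.2093] jaw 82.4 tilt x [-0.002  0.002 -1.   ] q [-0.09  0.1   1.77  0.    1.28 -1.53] F [-0.3 -0.9 -0.4] g 0.003
linear [ 6.93 -0.03 -0.09] dr [array([ 0.3,  0.1, -0.1]), array([-179.7,    0.2,    0.2])]
```

View pics/side1.png

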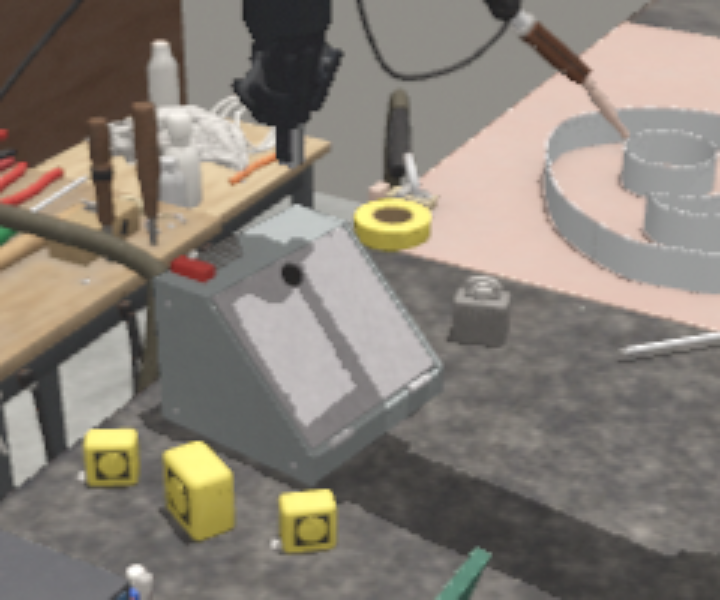

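The fingertip hangs above the push mark, at (291,272) in this crop. Moving down in steps.

```bash
python3 -m handwheel '[{"hand":0,"linear":[3,-0.0,-0.1],"dr":[0,0,0]},{"hand":0,"linear":[5,0,-0.1],"dr":[0,0,0]},{"hand":0,"linear":[6.2,0,-0.1],"dr":[0,0,0]},{"hand":0,"linear":[6.4,0,-0.1],"dr":[0,0,0]}]'; python3 go.py c -6 0 136 90
```

```text
t: 2.6
tcp_pos: [0.5883, -0.0314, 0.1432]
orientation: [-1.102, 1.275, 1.111]
contact_force: [0.5, -0.2, -1.1]
grip_width: 0.001
goal [ 0.5845 -0.0301  0.136 ]
t 2.6 tcp [ 0.5883 -0.0314  0.1432] jaw 82.0 tilt x [-0.006  0.003 -1.   ] q [-0.1   0.14  1.84  0.    1.16 -1.53] F [ 0.5 -0.2 -1.1] g 0.001
linear [0.72 0.39 0.08] dr [array([-0. ,  0.1, -0.3]), array([180. ,  -0.5,  -0.2])]
```

```bash
python3 -m handwheel '[{"hand":0,"linear":[0.4,0.2,0],"dr":[0,0,0]},{"hand":0,"linear":[0.6,0.2,0],"dr":[0,0,0]}]';python3 -m handwheel '[{"hand":0,"linear":[0.2,0,0],"dr":[0,0,0]}]';python3 -m handwheel '[{"hand":0,"linear":[0.2,0,0],"dr":[0,0,0]}]'; 
```

```text
t: 2.8
tcp_pos: [0.5863, -0.0312, 0.1375]
orientation: [-1.101, 1.275, 1.11]
contact_force: [-0.1, -0.2, 0.2]
grip_width: -0.001
t: 2.9
tcp_pos: [0.5868, -0.0312, 0.1362]
orientation: [-1.102, 1.274, 1.109]
contact_force: [0.3, 0.5, 0.2]
grip_width: -0.0
t: 3.0
tcp_pos: [0.5874, -0.0313, 0.1349]
orientation: [-1.103, 1.273, 1.108]
contact_force: [0.1, 0.1, -0.3]
grip_width: 0.002
```

```bash
python3 -m handwheel '[{"hand":0,"linear":[0.2,0,0],"dr":[0,0,0]},{"hand":0,"linear":[0.3,0,0],"dr":[0,0,0]}]';python3 -m handwheel '[{"hand":0,"linear":[0.3,0,0],"dr":[0,0,0]}]';python3 -m handwheel '[{"hand":0,"linear":[0.3,0,0],"dr":[0,0,0]}]'; 
```

```text
t: 3.2
tcp_pos: [0.5877, -0.0313, 0.1322]
orientation: [-1.103, 1.272, 1.107]
contact_force: [-0.3, -0.2, -0.1]
grip_width: 0.0
t: 3.3
tcp_pos: [0.5881, -0.0313, 0.1295]
orientation: [-1.103, 1.271, 1.107]
contact_force: [-1.3, -0.3, 0.1]
grip_width: -0.001
t: 3.4
tcp_pos: [0.5882, -0.0313, 0.1265]
orientation: [-1.104, 1.271, 1.107]
contact_force: [-0.4, 0.3, -0.1]
grip_width: -0.0
```

```bash
python3 - <<'E'
from h import *
for n,(x,y) in dict(side=(225,170),top=(290,150)).items():
    im=robot.snapshot(n)[y:y+110,x:x+120,::-1]; im=cv2.resize(im,None,fx=5,fy=5,interpolation=cv2.INTER_CUBIC)
    p=proj(n,robot.get_state()["tcp_pos"])[0]; cv2.circle(im,tuple(((p-[x,y]+.5)*5).astype(int).tolist()),4,(0,0,255),-1)
    cv2.imwrite(f"pics/{n}2.png",im)
E
```

```text
(no output)
```

View pics/side2.png

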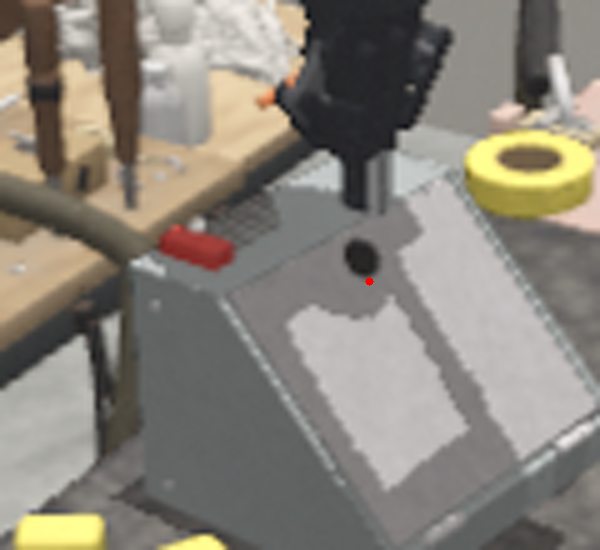

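View pics/top2.png

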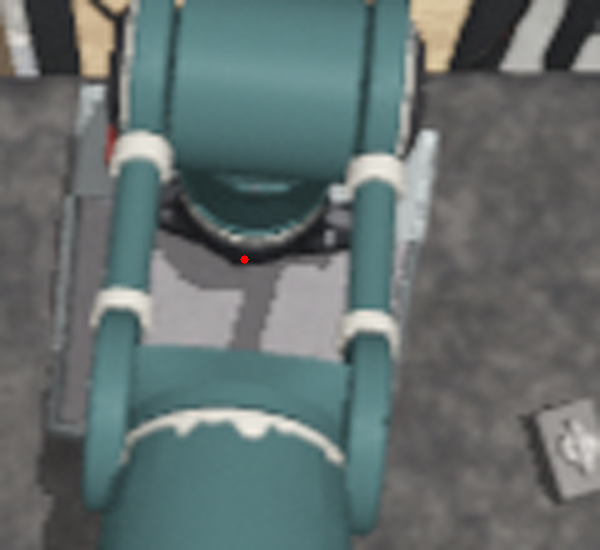

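```bash
python3 - <<'E'
from h import *
a=np.array([290,165])/3+[200,130]; b=np.array([365,208])/5+[225,170]
for px,tc in((a,[.5904,-.0301,.2093]),(b,[.5882,-.0313,.1265])):
    print("seen",px.round(1),"proj",proj("side",tc)[0].round(1),[ (dz,proj("side",np.array(tc)+[0,0,dz])[0].round(1)) for dz in(.02,.03,.04)],[(dx,proj("side",np.array(tc)+[dx,0,0])[0].round(1)) for dx in(.02,.04)])
s=robot.get_state(); print(s["q"],s["joint_vel"],s["t"],s["contact_force"],s["effort"],s["tcp_pos"])
E
```

```text
seen [296.7 185. ] proj [296.9 198.5] [(0.02, array([296.7, 191.7])), (0.03, array([296.7, 188.3])), (0.04, array([296.6, 184.9]))] [(0.02, array([290.6, 197. ])), (0.04, array([284.4, 195.4]))]
seen [298.  211.6] proj [298.3 225.6] [(0.02, array([298.2, 219.2])), (0.03, array([298.1, 216. ])), (0.04, array([298. , 212.7]))] [(0.02, array([292.2, 223.9])), (0.04, array([286.2, 222.3]))]
[-0.09677162  0.15473064  1.86383041  0.00216543  1.12510541 -1.5281835 ] [-1.06187394e-03 -1.94625021e-03 -4.54547786e-03  1.10256521e-03
  4.68465374e-03  7.97292044e-05] 3.5 [-1.22320777 -0.20113318  0.37469666] [-4.74926885e-03 -4.35556304e+01 -3.49225366e+01  9.60133300e-03
 -6.43687486e-02  2.30362775e-04] [ 0.58761177 -0.0312687   0.1258855 ]
```

View pics/top1.png

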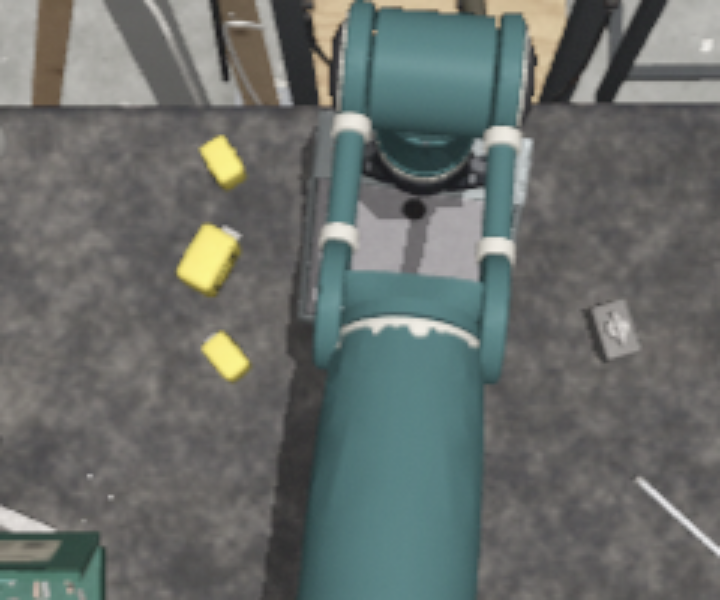

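```bash
python3 - <<'E'
from h import *
im=cv2.imread("pics/side0.png"); x,y=450,60
tc=np.array([.1862,-.648,.1923])
im=cv2.resize(im[y:y+110,x:x+120],None,fx=5,fy=5,interpolation=cv2.INTER_CUBIC)
for dz,c in((0,(0,0,255)),(.0187,(0,255,0)),(.04,(255,0,0))):
    p=proj("side",tc+[0,0,dz])[0]; cv2.circle(im,tuple(((p-[x,y]+.5)*5).astype(int).tolist()),4,c,-1)
cv2.imwrite("pics/start.png",im)
E
```

```text
(no output)
```

View pics/start.png

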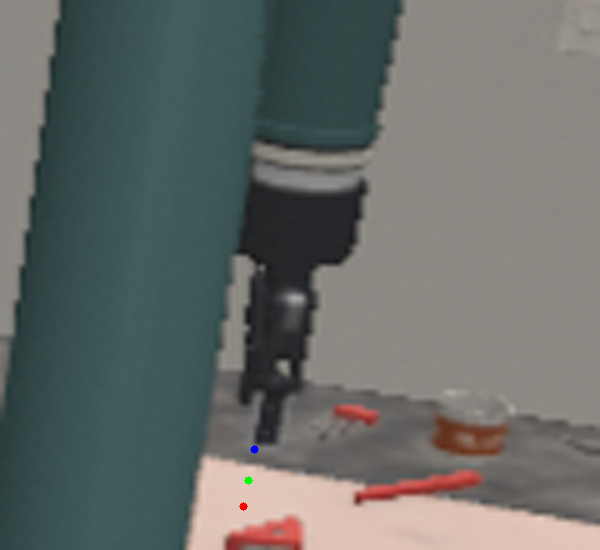

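Both pictures show the fingertip about 40 mm above where the reported TCP projects, and no contact force is felt yet. I'll go down in small steps and let contact decide.

```bash
python3 -m handwheel '[{"hand":0,"linear":[0.5,0.1,0],"dr":[0,0,0]},{"hand":0,"linear":[1,0.1,0],"dr":[0,0,0]}]';python3 -m handwheel '[{"hand":0,"linear":[0.4,0.1,0],"dr":[0,0,0]}]';python3 -m handwheel '[{"hand":0,"linear":[0.3,0,0],"dr":[0,0,0]}]';python3 -m handwheel '[{"hand":0,"linear":[0.3,0,0],"dr":[0,0,0]}]' 
```

```text
t: 3.7
tcp_pos: [0.5865, -0.0311, 0.1155]
orientation: [-1.103, 1.272, 1.108]
contact_force: [0.5, -0.2, 0.3]
grip_width: -0.0
t: 3.8
tcp_pos: [0.5852, -0.0309, 0.1108]
orientation: [-1.103, 1.273, 1.108]
contact_force: [0.7, 0.6, 0.2]
grip_width: -0.005
t: 3.9
tcp_pos: [0.5847, -0.0309, 0.107]
orientation: [-1.102, 1.273, 1.109]
contact_force: [0.4, 0.2, -0.1]
grip_width: 0.001
t: 4.0
tcp_pos: [0.5845, -0.0308, 0.1035]
orientation: [-1.102, 1.274, 1.109]
contact_force: [0.7, -0.4, -0.3]
grip_width: -0.001
```

```bash
python3 -m handwheel '[{"hand":0,"linear":[0.3,0,0],"dr":[0,0,0]}]';python3 -m handwheel '[{"hand":0,"linear":[0.2,0,0],"dr":[0,0,0]}]';python3 -m handwheel '[{"hand":0,"linear":[0.2,0,0],"dr":[0,0,0]}]'; python3 - <<'E'
from h import *
for n,(x,y) in dict(side=(225,170)).items():
    im=robot.snapshot(n)[y:y+110,x:x+120,::-1]; im=cv2.resize(im,None,fx=5,fy=5,interpolation=cv2.INTER_CUBIC)
    cv2.imwrite(f"pics/{n}3.png",im)
E
```

```text
t: 4.1
tcp_pos: [0.5844, -0.0308, 0.1002]
orientation: [-1.102, 1.274, 1.109]
contact_force: [-0.2, -0.4, 3.5]
grip_width: -0.0
t: 4.2
tcp_pos: [0.5848, -0.0309, 0.0986]
orientation: [-1.102, 1.273, 1.108]
contact_force: [-1.4, 0.5, 5.8]
grip_width: 0.003
t: 4.3
tcp_pos: [0.5858, -0.031, 0.0976]
orientation: [-1.103, 1.272, 1.107]
contact_force: [0.1, -0.3, 5.4]
grip_width: -0.003
```

View pics/side3.png

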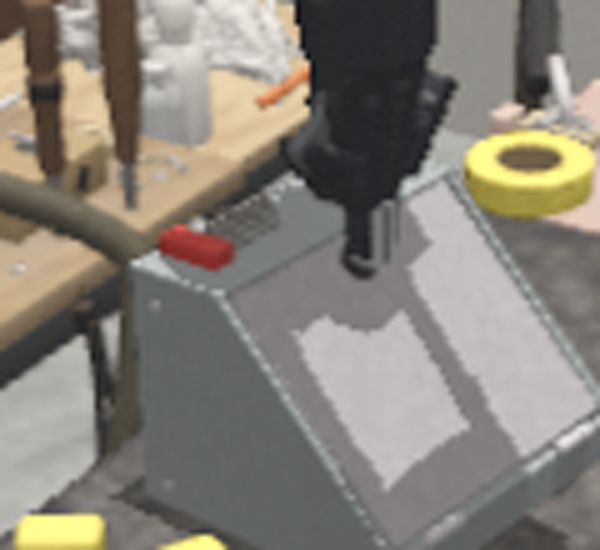

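The fingertip touches the pad at (360,265) in this crop at reported z≈0.101, so the real tip is about 39 mm above the reported TCP. I'll push a few millimetres further.

```bash
python3 -m handwheel '[{"hand":0,"linear":[0.25,0,0],"dr":[0,0,0]}]';python3 -m handwheel '[{"hand":0,"linear":[0.2,0,0],"dr":[0,0,0]}]';python3 -m handwheel '[{"hand":0,"linear":[0.15,0,0],"dr":[0,0,0]}]'
```

```text
t: 4.45
tcp_pos: [0.5869, -0.0312, 0.0963]
orientation: [-1.105, 1.27, 1.105]
contact_force: [0.1, 0.8, 5.2]
grip_width: -0.002
t: 4.55
tcp_pos: [0.5878, -0.0313, 0.0951]
orientation: [-1.106, 1.269, 1.104]
contact_force: [-0.7, -0.1, 4.1]
grip_width: 0.003
t: 4.65
tcp_pos: [0.5884, -0.0314, 0.0946]
orientation: [-1.106, 1.268, 1.103]
contact_force: [-5.5, 0.2, 11.6]
grip_width: -0.001
```

```bash
python3 -m handwheel '[{"hand":0,"linear":[-3,0,0],"dr":[0,0,0]},{"hand":0,"linear":[-7,0,0],"dr":[0,0,0]},{"hand":0,"linear":[-11,0,0],"dr":[0,0,0]},{"hand":0,"linear":[-12,0,0],"dr":[0,0,0]},{"hand":0,"linear":[-12,0,0],"dr":[0,0,0]},{"hand":0,"linear":[-12,0,0],"dr":[0,0,0]},{"hand":0,"linear":[-12,0,0],"dr":[0,0,0]},{"hand":0,"linear":[-12,0,0],"dr":[0,0,0]},{"hand":0,"linear":[-12,0,0],"dr":[0,0,0]},{"hand":0,"linear":[-12,0,0],"dr":[0,0,0]}]'; python3 go.py c -20 0 125 90;  python3 - <<'E'
from h import *
for n,(x,y) in dict(side=(225,170)).items():
    im=robot.snapshot(n)[y:y+110,x:x+120,::-1]; im=cv2.resize(im,None,fx=5,fy=5,interpolation=cv2.INTER_CUBIC)
    cv2.imwrite(f"pics/{n}4.png",im)
E
```

```text
t: 5.65
tcp_pos: [0.5875, -0.0315, 0.2137]
orientation: [-1.105, 1.269, 1.104]
contact_force: [0.2, 0.2, -0.2]
grip_width: -0.0
goal [ 0.5706 -0.0281  0.125 ]
t 5.65 tcp [ 0.5875 -0.0315  0.2137] jaw 82.0 tilt x [ 0.003  0.001 -1.   ] q [-0.1   0.09  1.77  0.    1.28 -1.53] F [ 0.2  0.2 -0.2] g -0.0
linear [8.86 1.74 0.08] dr [array([-0.1,  0.1,  0.1]), array([179.9,   0.2,  -0.2])]
```

View pics/side4.png

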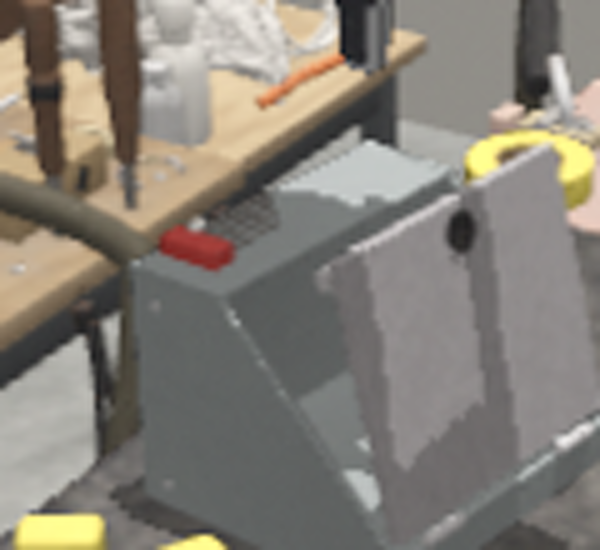

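The door stands ajar: its top edge runs from (330,270) to (550,150) in the crop, with a gap in front of the roof. Finger goes into the gap and draws forward.

```bash
python3 -m handwheel '[{"hand":0,"linear":[2,1.7,0],"dr":[0,0,0]},{"hand":0,"linear":[5.5,1.7,0],"dr":[0,0,0]},{"hand":0,"linear":[8.8,1.7,0],"dr":[0,0,0]},{"hand":0,"linear":[8.8,3.2,0],"dr":[0,0,0]},{"hand":0,"linear":[8.8,4.7,0],"dr":[0,0,0]},{"hand":0,"linear":[8.8,6.2,0],"dr":[0,0,0]},{"hand":0,"linear":[8.8,7.7,0],"dr":[0,0,0]},{"hand":0,"linear":[8.8,9.2,0],"dr":[0,0,0]}]';  python3 go.py c -150 0 125 90
```

```text
t: 6.5
tcp_pos: [0.4967, -0.0185, 0.1262]
orientation: [-1.106, 1.268, 1.103]
contact_force: [1.5, 0.5, 0.3]
grip_width: -0.002
goal [ 0.4418 -0.0102  0.125 ]
t 6.5 tcp [ 0.4967 -0.0185  0.1262] jaw 82.0 tilt x [ 0.005  0.001 -1.   ] q [-0.09 -0.02  2.05  0.    1.11 -1.52] F [1.5 0.5 0.3] g -0.002
linear [0.09 5.55 0.05] dr [array([-0.1,  0.1,  0.3]), array([179.9,   0.4,  -0.2])]
```

```bash
python3 -m handwheel '[{"hand":0,"linear":[0,1.5,0],"dr":[0,0,0]},{"hand":0,"linear":[0,3,0],"dr":[0,0,0]},{"hand":0,"linear":[0,4.5,0],"dr":[0,0,0]},{"hand":0,"linear":[0,5.5,0],"dr":[0,0,0]},{"hand":0,"linear":[-3,5.5,0],"dr":[0,0,0]},{"hand":0,"linear":[-7,4,0],"dr":[0,0,0]},{"hand":0,"linear":[-11,2,0],"dr":[0,0,0]},{"hand":0,"linear":[-13,0,0],"dr":[0,0,0]},{"hand":0,"linear":[-13,0,0],"dr":[0,0,0]}]'; python3 - <<'E'
from h import *
for n,(x,y) in dict(side=(225,170)).items():
    im=robot.snapshot(n)[y:y+170,x:x+180,::-1]; im=cv2.resize(im,None,fx=3.5,fy=3.5,interpolation=cv2.INTER_CUBIC)
    cv2.imwrite(f"pics/{n}5.png",im)
E
python3 go.py w 561.5 175.5 200 57.2
```

```text
t: 7.4
tcp_pos: [0.5, -0.0191, 0.2607]
orientation: [-1.11, 1.262, 1.096]
contact_force: [-1.0, 0.4, -0.1]
grip_width: 0.002
goal [0.5615 0.1755 0.2   ]
t 7.45 tcp [ 0.4973 -0.0188  0.2579] jaw 82.0 tilt x [ 0.008  0.001 -1.   ] q [-0.09 -0.12  1.89  0.    1.36 -1.52] F [-0.5  0.1 -0.8] g 0.003
linear [ 5.86 -3.59 20.12] dr [array([24.8,  0.2,  0.4]), array([-155.2,   -0.6,    0.3])]
```

View pics/side5.png

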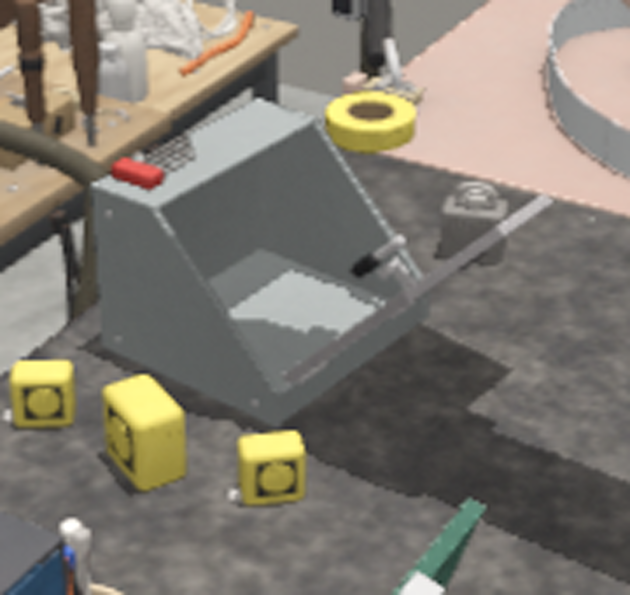

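The door has swung past vertical and is coming down, and it clears the weight. Next, above the tape measure with the hand open.

```bash
python3 -m handwheel '[{"hand":1,"linear":[0,-1,4],"dr":[6,0,0]},{"hand":1,"linear":[0,-2,8],"dr":[12,0,0]},{"hand":1,"linear":[1,-3,12],"dr":[18,0,0]},{"hand":1,"linear":[3,-3.5,16],"dr":[24.8,0,0]},{"hand":1,"linear":[6,-3.6,20],"dr":[24.8,0,0]},{"hand":1,"linear":[10,-3.6,20.1],"dr":[24.8,0,0]},{"hand":1,"linear":[13,-3.6,20.1],"dr":[24.8,0,0]},{"hand":1,"linear":[13.5,-3.6,20.1],"dr":[24.8,0,0]}]'; python3 go.py w 561.5 175.5 50 57.2; python3 - <<'E'
from h import *
for n,(x,y) in dict(side=(215,190),top=(220,150)).items():
    im=robot.snapshot(n)[y:y+130,x:x+170,::-1]; im=cv2.resize(im,None,fx=4.5,fy=4.5,interpolation=cv2.INTER_CUBIC)
    cv2.imwrite(f"pics/{n}6.png",im)
E
```

```text
t: 8.25
tcp_pos: [0.5555, 0.1743, 0.1164]
orientation: [-0.779, 1.433, 0.779]
contact_force: [-0.4, -0.5, -0.1]
grip_width: 0.999
goal [0.5615 0.1755 0.05  ]
t 8.25 tcp [0.5555 0.1743 0.1164] jaw 57.2 tilt x [-0.005 -0.003 -1.   ] q [ 0.26  0.15  1.88 -0.    1.11 -0.74] F [-0.4 -0.5 -0.1] g 0.999
linear [ 6.63 -0.45  0.46] dr [array([ 0. , -0.3, -0.2]), array([-180. ,    0.3,   -0.4])]
```

View pics/side6.png

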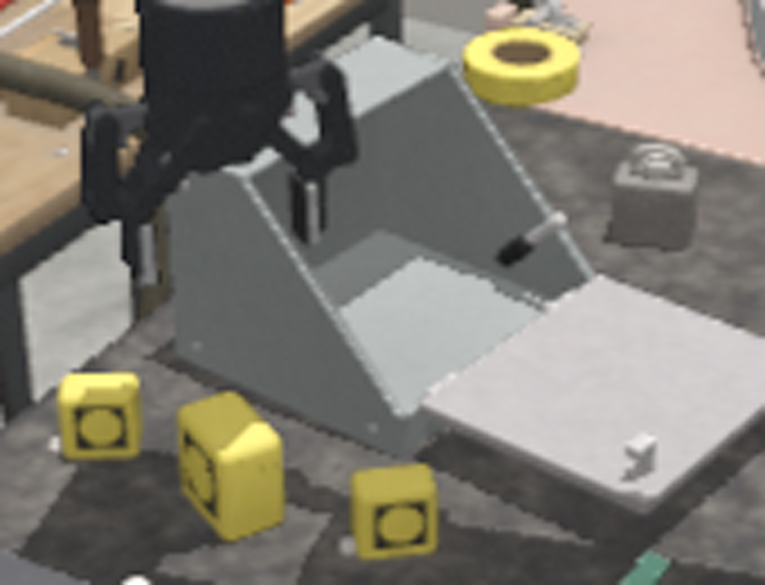

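View pics/top6.png

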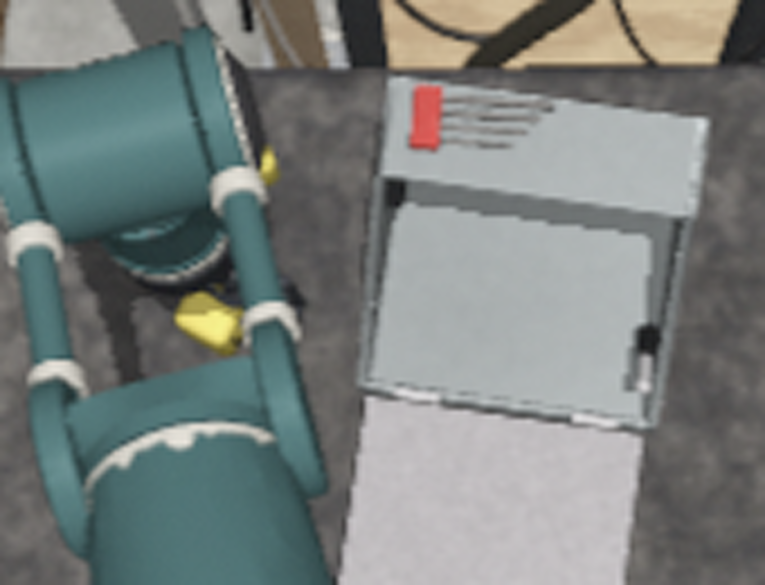

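Door now flat. In the side crop the finger tips are at (148,280) and (312,240), over the tape at (230,465). I'll check that midpoint against the reported TCP before descending.

```bash
python3 - <<'E'
from h import *
tc=np.array([.5555,.1743,.1164]); j=np.array([np.cos(np.radians(57.2)),np.sin(np.radians(57.2)),0])*.045
for dz in(.03,.04,.05,.06): print(dz,[((proj("side",tc+[0,0,dz]+k*j)[0]-[215,190]+.5)*4.5).round(0) for k in(1,0,-1)])
E
```

```text
0.03 [array([152., 318.]), array([230., 298.]), array([306., 278.])]
0.04 [array([151., 302.]), array([229., 282.]), array([306., 263.])]
0.05 [array([149., 286.]), array([228., 266.]), array([305., 247.])]
0.06 [array([148., 270.]), array([227., 250.]), array([304., 231.])]
```

The tips fit a constant 40 mm offset (plus 13 for open fingers), and horizontally they agree. Going down to reported z ≈ -0.025.

```bash
python3 -m handwheel '[{"hand":1,"linear":[1,-0.4,0.4],"dr":[0,-0.3,0]},{"hand":1,"linear":[3,-0.5,0.5],"dr":[0,-0.3,0]},{"hand":1,"linear":[5,-0.5,0.5],"dr":[0,-0.3,0]},{"hand":1,"linear":[5,-0.5,0.5],"dr":[0,-0.3,0]}]'; python3 go.py w 561.5 175.5 -25 57.2
```

```text
t: 8.75
tcp_pos: [0.5653, 0.1753, 0.0696]
orientation: [-0.775, 1.424, 0.778]
contact_force: [-0.5, 0.6, -1.2]
grip_width: 1.002
goal [ 0.5615  0.1755 -0.025 ]
t 8.75 tcp [0.5653 0.1753 0.0696] jaw 57.1 tilt x [ 0.002  0.003 -1.   ] q [ 0.26  0.21  1.91  0.    1.02 -0.74] F [-0.5  0.6 -1.2] g 1.002
linear [ 9.46  0.33 -0.22] dr [array([-0.1,  0.2,  0. ]), array([179.9,   0. ,  -0.4])]
```

```bash
python3 -m handwheel '[{"hand":1,"linear":[2,0.3,-0.2],"dr":[0,0,0]},{"hand":1,"linear":[4,0.3,-0.2],"dr":[0,0,0]},{"hand":1,"linear":[6,0.3,-0.2],"dr":[0,0,0]},{"hand":1,"linear":[7,0.3,-0.2],"dr":[0,0,0]},{"hand":1,"linear":[7,0.3,-0.2],"dr":[0,0,0]}]'; python3 go.py w 561.5 175.5 -25 57.2;python3 - <<'E'
from h import *
for n,(x,y) in dict(side=(215,190)).items():
    im=robot.snapshot(n)[y:y+130,x:x+170,::-1]; im=cv2.resize(im,None,fx=4.5,fy=4.5,interpolation=cv2.INTER_CUBIC)
    cv2.imwrite(f"pics/{n}7.png",im)
E
```

```text
t: 9.25
tcp_pos: [0.5615, 0.1752, -0.0007]
orientation: [-0.775, 1.425, 0.778]
contact_force: [-0.6, 0.2, 1.7]
grip_width: 0.998
goal [ 0.5615  0.1755 -0.025 ]
t 9.25 tcp [ 0.5615  0.1752 -0.0007] jaw 57.1 tilt x [ 0.001  0.003 -1.   ] q [ 0.26  0.29  1.96  0.    0.89 -0.74] F [-0.6  0.2  1.7] g 0.998
linear [2.43 0.02 0.02] dr [array([-0.1,  0.2, -0. ]), array([179.9,  -0. ,  -0.3])]
```

View pics/side7.png

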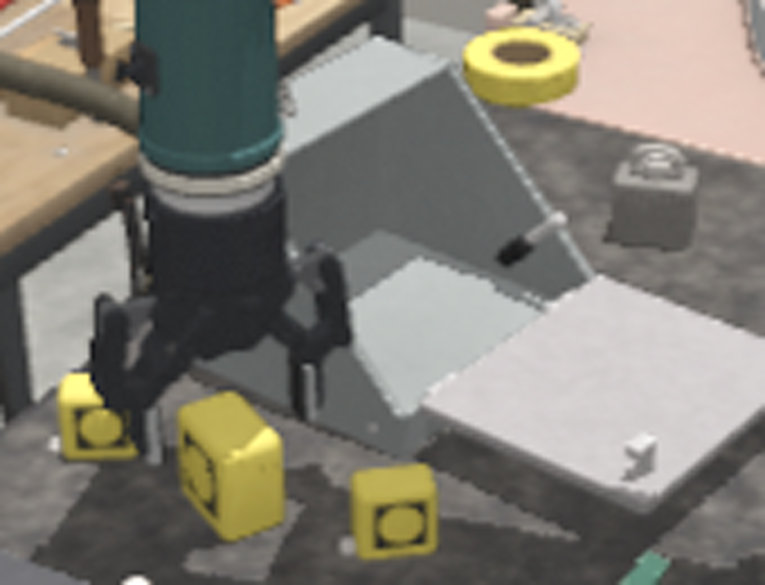

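The fingers straddle the tape, one on either side. Down 2.4 cm and close.

```bash
python3 -m handwheel '[{"hand":1,"linear":[1.2,0,0],"dr":[0,0,0]},{"hand":1,"linear":[2.2,0,0],"dr":[0,0,0]},{"hand":1,"linear":[2.4,0,0],"dr":[0,0,0]},{"hand":0,"linear":[2.4,0,0],"dr":[0,0,0]},{"hand":0,"linear":[2.4,0,0],"dr":[0,0,0]},{"hand":0,"linear":[2.4,0,0],"dr":[0,0,0]},{"hand":0,"linear":[2.4,0,0],"dr":[0,0,0]},{"hand":0,"linear":[2.4,0,0],"dr":[0,0,0]},{"hand":0,"linear":[2.4,0,0],"dr":[0,0,0]}]'; python3 go.py c -48 0 180 90
```

```text
t: 10.2
tcp_pos: [0.5631, 0.1757, -0.023]
orientation: [-0.775, 1.422, 0.777]
contact_force: [0.6, 0.1, 3.3]
grip_width: 0.464
goal [ 0.5429 -0.0243  0.18  ]
t 10.2 tcp [ 0.5631  0.1757 -0.023 ] jaw 57.1 tilt x [ 0.004  0.004 -1.   ] q [ 0.26  0.32  1.97  0.    0.84 -0.74] F [0.6 0.1 3.3] g 0.464
linear [-20.39  -9.19 -17.78] dr [array([-25. ,   0.3,   0.2]), array([155. ,   0.2,  -0.4])]
```

Grip stopped at 0.464 (39.4 mm, matching the 40 mm case). Lift.

```bash
python3 -m handwheel '[{"hand":0,"linear":[-1,0,0],"dr":[0,0,0]},{"hand":0,"linear":[-3,0,0],"dr":[0,0,0]},{"hand":0,"linear":[-6,0,0],"dr":[0,0,0]},{"hand":0,"linear":[-9,0,0],"dr":[0,0,0]},{"hand":0,"linear":[-12,0,0],"dr":[0,0,0]},{"hand":0,"linear":[-15,0,0],"dr":[0,0,0]},{"hand":0,"linear":[-17,0,0],"dr":[0,0,0]},{"hand":0,"linear":[-18.5,0,0],"dr":[0,0,0]},{"hand":0,"linear":[-18.5,0,0],"dr":[0,0,0]}]'; python3 go.py c -48 0 165 90; python3 - <<'E'
from h import *
for n,(x,y) in dict(side=(215,170)).items():
    im=robot.snapshot(n)[y:y+150,x:x+170,::-1]; im=cv2.resize(im,None,fx=4,fy=4,interpolation=cv2.INTER_CUBIC)
    cv2.imwrite(f"pics/{n}8.png",im)
E
```

```text
t: 11.1
tcp_pos: [0.5637, 0.1754, 0.1646]
orientation: [-0.775, 1.418, 0.776]
contact_force: [0.7, 0.1, -2.6]
grip_width: 0.467
goal [ 0.5429 -0.0243  0.165 ]
t 11.1 tcp [0.5637 0.1754 0.1646] jaw 57.1 tilt x [ 0.008  0.005 -1.   ] q [ 0.26  0.12  1.83  0.    1.18 -0.74] F [ 0.7  0.1 -2.6] g 0.467
linear [ -0.16  -9.1  -17.9 ] dr [array([-25. ,   0.4,   0.3]), array([155. ,   0.5,  -0.6])]
```

View pics/side8.png

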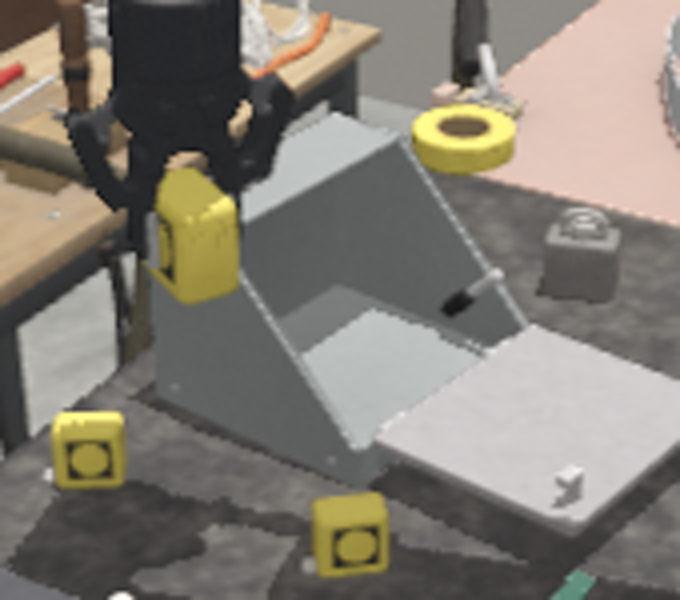

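Held upright, about 2.6 N of extra weight. Moving over the cubby and turning it.

```bash
python3 -m handwheel '[{"hand":0,"linear":[-0.5,-1,-2],"dr":[-3,0,0]},{"hand":0,"linear":[-0.5,-2.5,-5],"dr":[-7,0,0]},{"hand":0,"linear":[-0.5,-4,-8],"dr":[-11,0,0]},{"hand":0,"linear":[-0.4,-5.5,-11],"dr":[-15,0,0]},{"hand":0,"linear":[-0.2,-7,-14],"dr":[-20,0,0]},{"hand":0,"linear":[-0.2,-8.2,-16],"dr":[-24,0.4,0.3]},{"hand":0,"linear":[-0.2,-9,-17.5],"dr":[-25,0.4,0.3]},{"hand":0,"linear":[-0.2,-9.1,-17.9],"dr":[-25,0.4,0.3]},{"hand":0,"linear":[-0.2,-9.1,-17.9],"dr":[-25,0.4,0.3]}]'; python3 go.py c -50 0 40 90
```

```text
t: 12.05
tcp_pos: [0.5405, -0.0248, 0.162]
orientation: [-1.103, 1.276, 1.109]
contact_force: [-0.3, -0.1, -2.1]
grip_width: 0.47
goal [ 0.5409 -0.024   0.04  ]
t 12.05 tcp [ 0.5405 -0.0248  0.162 ] jaw 82.0 tilt x [-0.005  0.    -1.   ] q [-0.09  0.04  1.92 -0.    1.19 -1.52] F [-0.3 -0.1 -2.1] g 0.47
linear [12.2  -0.08  0.09] dr [array([-0.1, -0. , -0.3]), array([179.9,  -0.4,   0. ])]
```

```bash
python3 -m handwheel '[{"hand":0,"linear":[2,0,0],"dr":[0,0,0]},{"hand":0,"linear":[5,0,0],"dr":[0,0,0]},{"hand":0,"linear":[8,0,0],"dr":[0,0,0]},{"hand":0,"linear":[11,0,0],"dr":[0,0,-0.2]},{"hand":0,"linear":[13.5,0,0],"dr":[0,0,-0.2]},{"hand":0,"linear":[14.2,0,0],"dr":[0,0,-0.2]},{"hand":0,"linear":[14.2,0,0],"dr":[0,0,-0.2]}]'; python3 go.py c -50 0 -17 90; python3 - <<'E'
from h import *
for n,(x,y) in dict(side=(225,170),top=(280,150)).items():
    im=robot.snapshot(n)[y:y+130,x:x+150,::-1]; im=cv2.resize(im,None,fx=4.5,fy=4.5,interpolation=cv2.INTER_CUBIC)
    cv2.imwrite(f"pics/{n}9.png",im)
E
```

```text
t: 12.75
tcp_pos: [0.5383, -0.0237, 0.0185]
orientation: [-1.104, 1.275, 1.11]
contact_force: [0.1, 0.2, -1.7]
grip_width: 0.468
goal [ 0.5409 -0.024  -0.017 ]
t 12.75 tcp [ 0.5383 -0.0237  0.0185] jaw 82.0 tilt x [-0.005  0.    -1.   ] q [-0.09  0.19  2.05 -0.    0.91 -1.52] F [ 0.1  0.2 -1.7] g 0.468
linear [ 3.55 -0.27  0.01] dr [array([-0. , -0. , -0.3]), array([180. ,  -0.4,   0. ])]
```

View pics/side9.png

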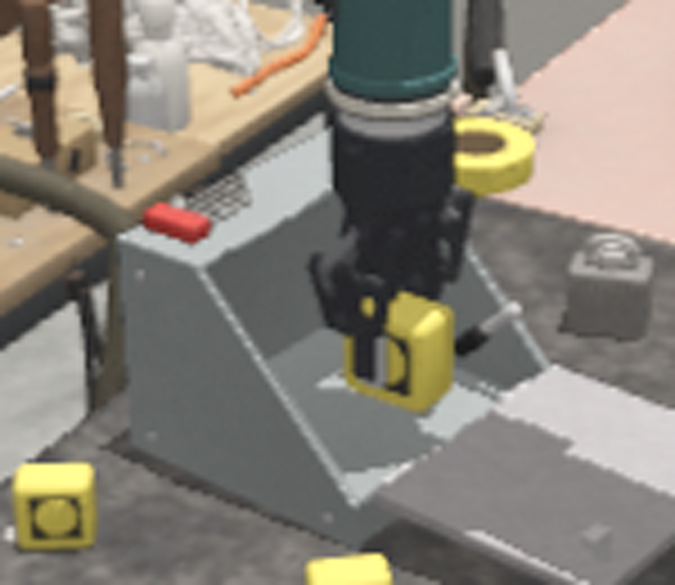

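The tape is in the cubby's opening, clear of the sill, with no side forces. Lower the last 3.5 cm in small steps.

```bash
python3 -m handwheel '[{"hand":0,"linear":[0.8,-0.4,0],"dr":[0,0,-0.3]},{"hand":0,"linear":[1.8,-0.5,0],"dr":[0,0,-0.3]},{"hand":0,"linear":[2.6,-0.5,0],"dr":[0,0,-0.3]},{"hand":0,"linear":[2.9,-0.5,0],"dr":[0,0,-0.3]},{"hand":0,"linear":[3.0,-0.5,0],"dr":[0,0,-0.3]}]';python3 -m handwheel '[{"hand":0,"linear":[0.3,0,0],"dr":[0,0,0]}]';python3 -m handwheel '[{"hand":0,"linear":[0.2,0,0],"dr":[0,0,0]}]'
```

```text
t: 13.35
tcp_pos: [0.5451, -0.025, -0.0099]
orientation: [-1.108, 1.27, 1.103]
contact_force: [-0.3, 0.0, -1.9]
grip_width: 0.471
t: 13.45
tcp_pos: [0.5455, -0.0251, -0.0127]
orientation: [-1.108, 1.269, 1.102]
contact_force: [-0.4, -0.2, -3.0]
grip_width: 0.464
t: 13.55
tcp_pos: [0.5454, -0.0251, -0.015]
orientation: [-1.108, 1.269, 1.102]
contact_force: [-0.5, -0.3, -1.8]
grip_width: 0.47
```

```bash
python3 -m handwheel '[{"hand":0,"linear":[0.15,0,0],"dr":[0,0,0]}]';python3 -m handwheel '[{"hand":0,"linear":[0.15,0,0],"dr":[0,0,0]}]'; python3 go.py c -45 0 -17 90
```

```text
t: 13.65
tcp_pos: [0.5455, -0.0252, -0.0165]
orientation: [-1.108, 1.269, 1.102]
contact_force: [-0.5, 0.7, -1.6]
grip_width: 0.466
t: 13.75
tcp_pos: [0.5456, -0.0252, -0.0171]
orientation: [-1.108, 1.27, 1.102]
contact_force: [-7.4, -0.4, 15.5]
grip_width: 0.467
goal [ 0.5458 -0.0247 -0.017 ]
t 13.75 tcp [ 0.5456 -0.0252 -0.0171] jaw 82.0 tilt x [ 0.004 -0.001 -1.   ] q [-0.09  0.25  2.06 -0.    0.83 -1.52] F [-7.4 -0.4 15.5] g 0.467
linear [-0.01 -0.02  0.06] dr [array([-0.1, -0. ,  0.2]), array([179.9,   0.4,   0. ])]
```

Floor contact at reported z -0.017, as expected (pick-up height plus 6 mm). Release gently.

```bash
python3 -m handwheel '[{"hand":0.55,"linear":[0,0,0],"dr":[0,0,0]},{"hand":0.62,"linear":[0,0,0],"dr":[0,0,0]},{"hand":0.65,"linear":[0,0,0],"dr":[0,0,0]},{"hand":0.65,"linear":[0,0,0],"dr":[0,0,0]}]'; python3 -m handwheel '[{"hand":0.65,"linear":[-1,0,0],"dr":[0,0,0]},{"hand":0.65,"linear":[-3,0,0],"dr":[0,0,0]}]';  python3 - <<'E'
from h import *
for n,(x,y) in dict(side=(225,170)).items():
    im=robot.snapshot(n)[y:y+130,x:x+150,::-1]; im=cv2.resize(im,None,fx=4.5,fy=4.5,interpolation=cv2.INTER_CUBIC)
    cv2.imwrite(f"pics/{n}10.png",im)
E
```

```text
t: 14.15
tcp_pos: [0.5458, -0.0252, -0.017]
orientation: [-1.108, 1.269, 1.102]
contact_force: [0.2, -0.1, 0.1]
grip_width: 0.651
t: 14.35
tcp_pos: [0.5438, -0.025, 0.0121]
orientation: [-1.106, 1.272, 1.105]
contact_force: [0.7, -1.5, -0.7]
grip_width: 0.655
```

View pics/side10.png

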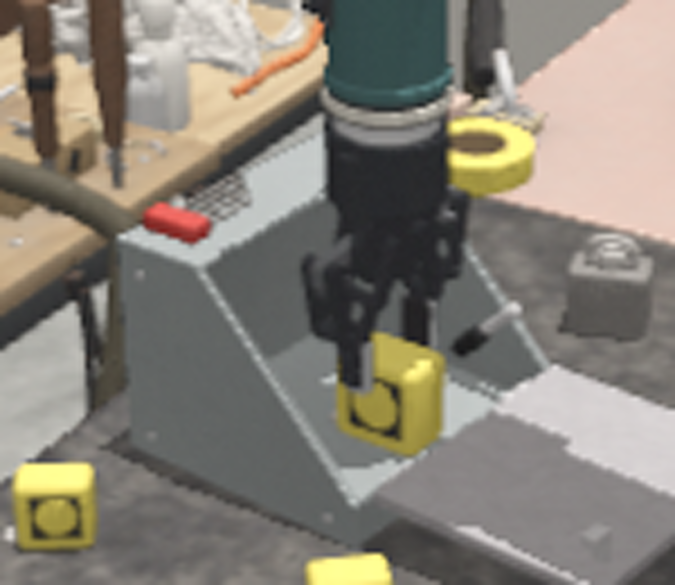

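The tape stands upright on the floor and the fingers are coming off it. I'll withdraw straight up.

```bash
python3 -m handwheel '[{"hand":0.65,"linear":[-3,0,0],"dr":[0,0,0]},{"hand":0.65,"linear":[-7,0,0],"dr":[0,0,0]},{"hand":0.65,"linear":[-11,0,0],"dr":[0,0,0]},{"hand":0.65,"linear":[-15,0,0],"dr":[0,0,0]},{"hand":0.65,"linear":[-19,0,0],"dr":[0,0,0]},{"hand":0.65,"linear":[-21,2,0],"dr":[0,0,0]},{"hand":0.65,"linear":[-22,4,0],"dr":[0,0,0]},{"hand":0.65,"linear":[-22,4,0],"dr":[0,0,0]},{"hand":0.65,"linear":[-22,4,0],"dr":[0,0,0]}]';python3 -m handwheel '[{"hand":0.65,"linear":[0,0,-5],"dr":[0,0,0]},{"hand":0.65,"linear":[0,0,-10],"dr":[0,0,0]},{"hand":0.65,"linear":[0,0,-15],"dr":[0,0,0]},{"hand":0.65,"linear":[0,0,-20],"dr":[0,0,0]},{"hand":0.65,"linear":[0,0,-25],"dr":[0,0,0]},{"hand":0.65,"linear":[0,0,-25],"dr":[0,0,0]},{"hand":0.65,"linear":[0,0,-25],"dr":[0,0,0]}]'; python3 - <<'E'
from h import *
from go import C
b=np.array([[a,b,c] for a in(-31,31) for b in(-20,20) for c in(0,62)])/1e3+[-.045,0,.006]
for n,(x,y) in dict(side=(225,170),top=(230,150)).items():
    I=robot.snapshot(n); cv2.imwrite(f"pics/{n}11f.png",I[:,:,::-1]); im=I[y:y+130,x:x+150,::-1]; im=cv2.resize(im,None,fx=4.5,fy=4.5,interpolation=cv2.INTER_CUBIC)
    for p in proj(n,place(C,b)): cv2.circle(im,tuple(((p-[x,y]+.5)*4.5).astype(int).tolist()),3,(255,0,0),-1)
    cv2.imwrite(f"pics/{n}11.png",im)
print(robot.get_state()["tcp_pos"],robot.get_state()["contact_force"])
E
```

```text
t: 15.3
tcp_pos: [0.5066, -0.0195, 0.2367]
orientation: [-1.111, 1.265, 1.098]
contact_force: [-0.6, 0.2, 0.6]
grip_width: 0.647
t: 16.0
tcp_pos: [0.4713, -0.2681, 0.2351]
orientation: [-1.106, 1.267, 1.098]
contact_force: [0.7, 0.6, -0.1]
grip_width: 0.652
[ 0.47178321 -0.26620956  0.23556893] [-0.06275195  1.11800143 -0.26125449]
```

View pics/side11.png

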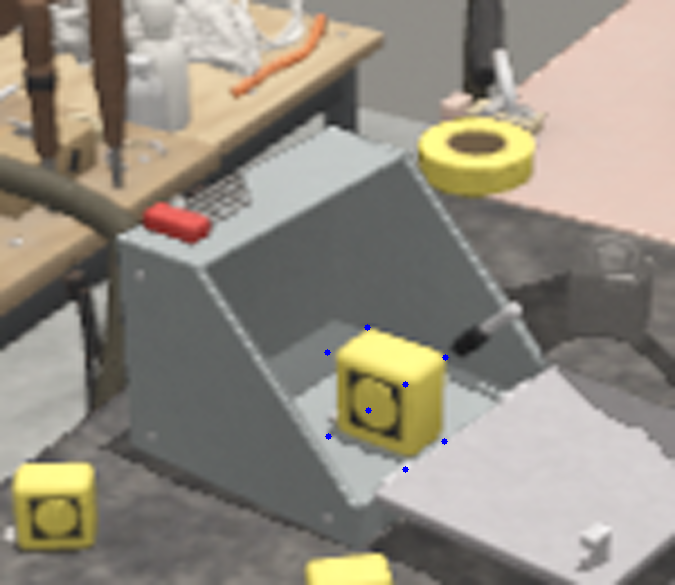

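View pics/top11.png

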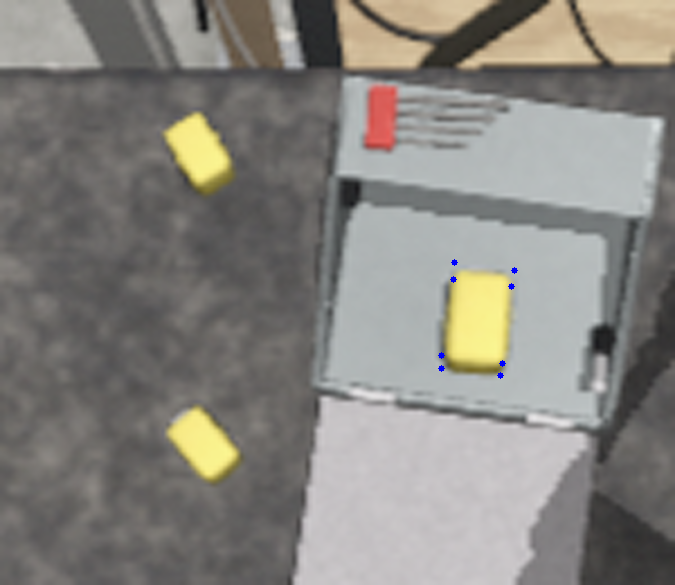

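The tape stands upright at (390,395) in the side crop and (478,320) in the top crop, within a few mm of the predicted box. The door is flat, the hex keys are where they were, and the arm is clear. Handing in.

```bash
python3 -c "
from station import robot
print(robot.close_job(), robot.get_state()['t'])"
```

```text
the job is handed in; nothing more can be done
the job is handed in; nothing more can be done
```

The job is done and handed in; the last move ended at 16.0 s of the 64 s. I pressed the door in at its push mark until the catch let go and it popped ajar. Then I drew it down flat with a finger in the gap and set the tape measure inside.

**Last checks:**
- **Door:** it lies flat in both camera views.
- **Tape measure:** it stands upright on the cubby floor, mid-width. Its position matches where I expected it within about 5 mm. It was set down, not dropped: floor contact came at the expected height, with a brief reading of 15 N.
- **Other things:** the hex keys and the two smaller tapes look unmoved. The weight also looked in place, though the arm half covered it in the last view. I didn't check the remaining things one by one, but the arm went nowhere near them.
- **Arm:** it is clear, and the force reading is about zero, within noise.

**One disagreement:** the fingertips were really about 40 mm behind the reported tool point. I saw this in the pictures, contact on the push mark confirmed it, and I allowed for it in the moves after that.

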